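# Take up the gear slack of a hand-cranked dough sheeter

### The arm

A 6-joint arm with a two-finger parallel gripper is mounted at the origin on a cart in front of the work surface, level with it; the furniture and walls round the work are solid. World frame = base frame: x ahead of the robot, y to its left, z up, the work surface at z = 0. Lengths are in m, angles in rad, forces in N, time in s.
With the tool pointing down it reaches from about 0.3 to 0.775 m from the base axis. Payload 14.6 kg.
Tool frame: the origin (TCP) lies on the centre line of the jaws, within the pads' length; the fingertips stand 25 mm ahead of it and the grasp point (between the pads) lies 6 mm ahead of it; z points along the fingers, y is the direction in which the jaws open and shut (so a half turn about z gives the same grasp; the last joint's range is limited). The gripper opens to 85 mm and grips with 20 to 120 N. Pads are 22 mm wide; open, the fingers measure 114 mm over their backs; the gripper's body (76 mm by 85 mm) begins 54 mm behind the grasp point. The pads swing forward as they close: fully open they stand 13 mm farther back than shut.
Start: joints at [1.192, 0.3, 1.521, -0, 1.321, -0.067], TCP at [0.169, 0.523, 0.256] pointing down, gripper open.
Joint ranges: [-3.03, 3.03], [-0.79, 2.21], [0.23, 2.52], [-1.04, 4.18], [0, 3.07], [-2.55, 2.55]. Speed limits (rad/s): [2.22, 2.22, 2.57, 3.14, 3.14, 3.14].

### API

Orientations are given as a unit quaternion [x, y, z, w].
In Python, from plant import get_obs, camera, job_done gives the robot as it stands.
- The arm moves only by the tool play_rows, never from a script. Its argument "steps" is a list of rows, each a list of 3 entries, a list of its own where there are three numbers: the finger opening in mm, from 0 to 85.4, then the shift along the tool's x, y, z in mm, then the turn about the tool's z in rad. In form: [[hand, [dx, dy, dz], roll], ...]. A call has 1 to 10 rows; each row is the pose to reach, as a shift and turn from the pose commanded when the call began, along the tool's axes at that moment; what a row does not reach only later rows make up. A row lasts 1/8 s, in which the tool goes at most 62.5 mm and 10.7 degrees, less where a joint would pass 70% of its speed; a pose out of reach is approached as far as the arm can. A call with a gripper value outside its range is refused whole. The fingers move at their own pace and stop on an object; the grip force is fixed at half the most. Time passes only in rows, so rows that repeat a pose let the fingers close. It gives the time, the measured TCP pose, the force and the opening at its end, in the units of the state.
- get_obs(): the state, without advancing time (a new reading comes with each control period).
- camera(name): name is "scene" or "side" or "wrist"; returns a dict with "pixels" (480x640x3 uint8, blue, green, red), "K" (3x3 intrinsics, pixels), "camera_from_world" (4x4, takes a point from world to camera coordinates). Camera axes: x right, y up, looking along -z (the intrinsics and any distortion apply to the point x, -y, -z); pixel columns grow to the right and rows downward; lengths in m; the calibration is good to about 2 mm. A picture is of the moment at which its call begins. There is no depth.
- job_done(): hands the job in, once; it reports no verdict.
The state is a dict: "clock": time; "joint_positions": joint angles; "qvel": joint speeds; "effort": joint torques, N m; "ee_pos": TCP position; "orientation": TCP orientation; "wrist_force": force on the tool from outside, world axes, zero at the start; "moment": the same for the moment, N m; "finger_gap": finger opening in m.
Only numpy, scipy, OpenCV 4.12 (cv2) and the standard library are available. Lean on these libraries where they do the work, as an engineer would, in place of code of your own. Each camera call takes 0.05 s, during which the arm holds its last target. There are 200 camera calls.

### The job

The crank of the white dough sheeter has grown sloppy in its gears. Push the wooden crank grip gently away from you until the gears bite, then pull it towards you until they bite, to feel how much free play it has; turn the black screw knob clockwise until about 10 mm of free play is left at the grip, and push the crank away and pull it back once more to check. Stop at each bite so that the rollers do not turn, never screw out all the play, and leave the things around it alone.

Things in the scene. Friction and masses are not known exactly. Their poses are not given: they have to be found in the camera images.
- crank_grip (a point): Centre of the crank's wooden grip, right of the sheeter, 0.21 to 0.22 m above the worktop: a level rod 19 mm thick and 68 mm long, spinning freely on its pin. It stands nearly straight above the crank shaft on a circle of 95 mm radius and swings in the sheeter's x-z plane. y runs along the rod to the left; the crank arm is 34 mm that way, elsewhere the grip is free all round.
- crank_axis (a point): Fixed point on the crank shaft, at the middle of the grip's length. x: sheeter's push direction, away from the robot; y: left along the shaft; z: up. In the slack (20 to 55 mm at first, unevenly either side) the crank moves with about 1 N at the grip and stays where left. At a bite force rises some 3 N per mm; from about 9 N the rollers turn. Pressing with 3 to 4 N makes the play feel 1 to 2 mm too large.
- screw_knob (a point): Centre (half-way up) of the black fluted knob of the mesh screw, top left of the sheeter, on its upright axis; fixed, axes as the sheeter's. 40 mm across, 24 mm high, top 0.19 m above the worktop; below it a block 36 x 26 mm, 12 mm lower than its underside. Stiff (0.35 N m), stays where left. Clockwise from above takes up slack at the far bite: 31 mm of play at the grip per radian (5.5 mm per 10 degrees).
- roller_mark (a point): Red dot 16 mm from the axis on the face of the upper roller's steel gear, left end of the sheeter. It stays still as long as the rollers do not turn. (Hidden in the gears: a tooth moves with the crank between near_flank and far_flank, all 10 mm thick; free play at the grip = distance of the flanks less 20 mm.)
- cup_stack: Bystander, not to be moved: stack of cream paper cups, 60 mm across, 86 mm tall; origin under its centre.
- squeeze_bottle: Bystander, not to be moved: red-brown squeeze bottle, 59 mm across, 172 mm tall; origin under its centre.
- flour_shaker: Bystander, not to be moved: steel shaker, 69 mm across, 106 mm tall; origin under its centre.
- offset_spatula: Bystander, not to be moved: offset spatula with brown handle, 217 mm long, lying flat; origin under its centre.
- kitchen_timer: Bystander, not to be moved: round white kitchen timer, 68 mm across, 56 mm tall; origin under its centre.
- small_cutter: Bystander, not to be moved: steel ring cutter, 55 mm across, 31 mm tall; origin under its centre.
- big_cutter: Bystander, not to be moved: steel ring cutter, 71 mm across, 36 mm tall; origin under its centre.

How it is judged:
By the outcome, as a careful person would: the job done as asked, in the order asked, and still so for the second after the job is handed in, with the robot touching nothing.
It also fails if it takes over 72 s, if anything falls off the work surface, if the arm or the gripper's body presses on something with over 40 N, if the wrist force passes 120 N, or if a joint passes its speed limit or range.

## Working session

There is one attempt and no reset: what is moved stays moved. The work goes in short steps, Python scripts to look and compute and a tool call to move; the robot and the scene stay as the last step left them, time stands still between calls to the robot, and variables do not carry over. Pictures are saved under pics/ and viewed, about 8 in all and at most 12, crops included, and the job is handed in when it is done.

Besides the shell and the picture viewer there is one more tool, called after "Request:" as name([rows], argument=value, ...), one row to a line, values as JSON. play_rows: Moves the arm, as the interface text tells. Its arguments: {"type":"object","properties":{"steps":{"type":"array"}},"required":["steps"]}

```bash
mkdir -p pics; ls; cat > h.py <<'E'
import numpy as np, cv2
from plant import get_obs, camera, job_done
from scipy.spatial.transform import Rotation as R
def ray(c,u,v):
    K=np.array(c["K"]);M=np.array(c["camera_from_world"])
    d=np.linalg.inv(K)@[u,v,1]; d=np.array([d[0],-d[1],-d[2]])
    o=-M[:3,:3].T@M[:3,3]; d=M[:3,:3].T@d
    return o,d/np.linalg.norm(d)
def tri(rs):
    A=sum(np.eye(3)-np.outer(d,d) for o,d in rs); b=sum((np.eye(3)-np.outer(d,d))@o for o,d in rs)
    p=np.linalg.solve(A,b); return p,[np.linalg.norm(np.cross(p-o,d)) for o,d in rs]
def proj(c,p):
    M=np.array(c["camera_from_world"]);q=M[:3,:3]@p+M[:3,3];q=np.array(c["K"])@[q[0],-q[1],-q[2]];return q[:2]/q[2]
E
python3 - <<'E'
from h import *
import pickle
for n in ("scene","side","wrist"):
    c=camera(n); cv2.imwrite(f"pics/{n}0.png",c["pixels"]); pickle.dump(c,open(n+"0.pkl","wb")); print(n,[k for k in c],ray(c,320,240))
print(get_obs())
E
```

```text
pics
scene ['pixels', 'K', 'camera_from_world'] (array([-0.15637408, -0.84328917,  1.08190142]), array([ 0.45180288,  0.59698077, -0.662939  ]))
side ['pixels', 'K', 'camera_from_world'] (array([ 0.27172637, -1.33350427,  0.97536185]), array([ 0.13279486,  0.8204786 , -0.55603992]))
wrist ['pixels', 'K', 'camera_from_world'] (array([0.09167741, 0.54867692, 0.37312612]), array([ 0.29801558, -0.09806991, -0.94950988]))
{'clock': 0.15, 'joint_positions': array([ 1.19237187e+00,  3.00360008e-01,  1.52139976e+00,  1.12176846e-05,
        1.32067280e+00, -6.65946436e-02]), 'qvel': array([ 0.00028543, -0.003221  , -0.00273515, -0.00150956, -0.00097267,
        0.0001228 ]), 'effort': array([ 4.38721516e-03, -5.43674898e+01, -3.61879492e+01,  1.26621089e-04,
        3.23302076e-03, -2.19855383e-05]), 'ee_pos': array([0.16868811, 0.52335057, 0.25585895]), 'orientation': array([ 1.55285333e-01,  9.87869571e-01, -4.08407159e-04, -9.79756162e-05]), 'wrist_force': array([-0.00570671,  0.37007394,  0.22830232]), 'moment': array([ 0.03641907, -0.05951261,  0.02694238]), 'finger_gap': 0.08547783826705277}
```

View pics/scene0.png

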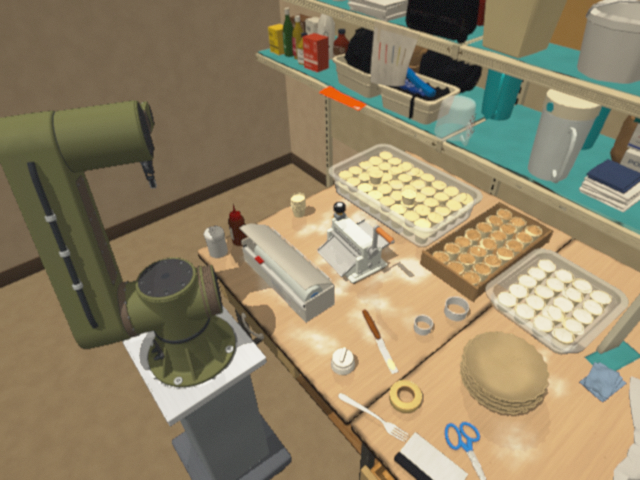

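View pics/side0.png

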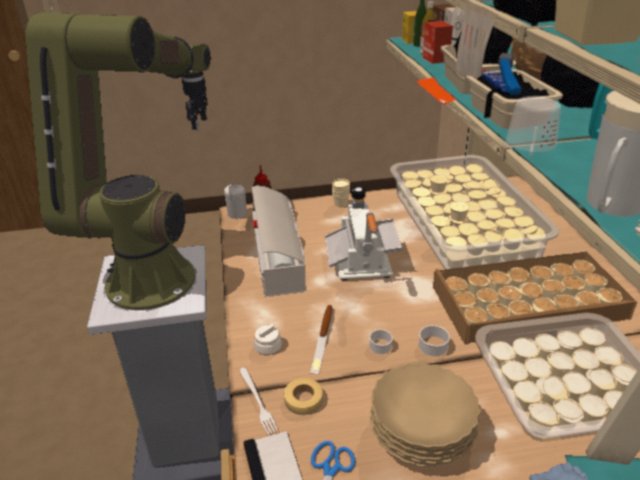

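The scene view has the sheeter near (355,250), grip about (385,235) and knob about (340,209). In the side view, the grip is about (372,222) and the knob (358,195). I'll zoom both for exact pixels.

```bash
python3 - <<'E'
from h import *
import pickle
s=pickle.load(open("scene0.pkl","rb"))["pixels"];d=pickle.load(open("side0.pkl","rb"))["pixels"]
a=cv2.resize(s[190:290,310:430],None,fx=5,fy=5,interpolation=cv2.INTER_CUBIC)[:, :400*5]
b=cv2.resize(d[180:300,320:420],None,fx=5,fy=5,interpolation=cv2.INTER_CUBIC)
a=cv2.resize(s[190:290,315:395],None,fx=5,fy=5,interpolation=cv2.INTER_CUBIC)
b=cv2.resize(d[180:280,325:405],None,fx=5,fy=5,interpolation=cv2.INTER_CUBIC)
cv2.imwrite("pics/z.png",np.hstack([a,b]))
E
```

```text
(no output)
```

View pics/z.png

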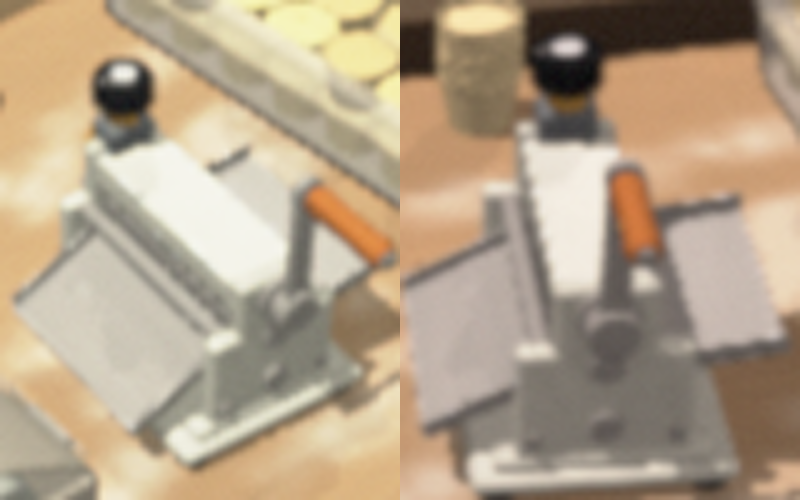

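```bash
python3 - <<'E'
from h import *
import pickle
s=pickle.load(open("scene0.pkl","rb"));d=pickle.load(open("side0.pkl","rb"))
for n,a,b in [("grip",(385,234.8),(372,222.6)),("knob",(339.6,208),(358.4,193.6)),("gl",(378,229),(369,215.6)),("gr",(392.6,240),(375,230.4)),
 ("hub",(315+292/5,190+308/5),(325+212/5,180+330/5)),("cornerNR top",(315+90/5,190+145/5),(325+125/5,180+125/5))]:
    print(n,tri([ray(s,*a),ray(d,*b)]))
w=camera("wrist")
E
```

```text
grip (array([ 0.59127064, -0.17524709,  0.22308939]), [np.float64(0.0008097660331717476), np.float64(0.0008097660331719655)])
knob (array([0.61230643, 0.05667571, 0.17700341]), [np.float64(0.0007585553741602703), np.float64(0.0007585553741602812)])
gl (array([ 0.59127292, -0.14527329,  0.22592989]), [np.float64(0.0005589602355987976), np.float64(0.0005589602355988457)])
gr (array([ 0.59177351, -0.20582669,  0.22084471]), [np.float64(0.0007959732974482953), np.float64(0.0007959732974481804)])
hub (array([ 0.59254818, -0.13205842,  0.12335197]), [np.float64(0.0007657818646485406), np.float64(0.0007657818646486433)])
cornerNR top (array([0.5892159 , 0.06393253, 0.13752486]), [np.float64(0.0010124747584114987), np.float64(0.0010124747584115666)])
```

View pics/wrist0.png

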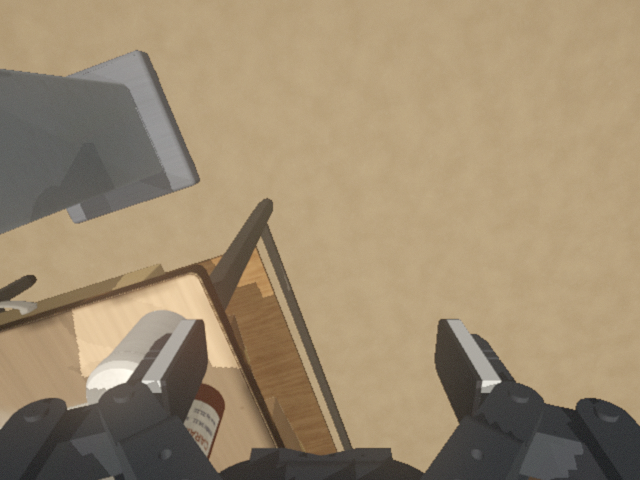

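The wrist view shows the open fingers, with the table corner and the shaker and bottle below. By triangulation the grip is at about (0.591, -0.175, 0.22) and the knob at (0.612, 0.057, 0.178), with the rod nearly along world y. I'll move above the grip.

Request:
play_rows([
  [85, [0, 0, -60], 0],
  [85, [-618, -540, -74], 1.259],
  [85, [-618, -540, -74], 1.259],
  [85, [-618, -540, -74], 1.259],
  [85, [-618, -540, -74], 1.259],
  [85, [-618, -540, -74], 1.259],
  [85, [-618, -540, -74], 1.259],
  [85, [-618, -540, -74], 1.259],
  [85, [-618, -540, -74], 1.259],
  [85, [-618, -540, -74], 1.259],
])

```text
clock: 1.45
ee_pos: [0.459, 0.0393, 0.326]
orientation: [0.707, 0.707, 0.0, 0.0]
wrist_force: [1.1, 1.9, -0.0]
finger_gap: 0.0849
```

Request:
play_rows([
  [60, [-215, 128, 0], 0],
  [60, [-215, 128, 0], 0],
  [60, [-215, 128, 0], 0],
  [60, [-215, 128, 0], 0],
  [60, [-215, 128, 0], 0],
  [60, [-215, 128, 0], 0],
  [60, [-215, 128, 0], 0],
])

```text
clock: 2.33
ee_pos: [0.586, -0.1726, 0.3265]
orientation: [0.707, 0.708, 0.0, 0.0]
wrist_force: [0.6, -0.6, -0.5]
finger_gap: 0.0599
```

```bash
python3 - <<'E'
from h import *
import pickle
c=camera("wrist"); cv2.imwrite("pics/w1.png",c["pixels"]); pickle.dump(c,open("w1.pkl","wb"))
o=get_obs();print(o["clock"],o["ee_pos"],o["orientation"],o["wrist_force"],o["finger_gap"])
for p in [(0.591,-.175,.22),(.591,-.145,.22),(.591,-.205,.22),(.612,.057,.178)]: print(proj(c,np.array(p)))
E
```

```text
2.375 [ 0.58608151 -0.17262806  0.32662215] [7.06657325e-01 7.07555782e-01 2.25775231e-04 4.33814542e-04] [-1.12641319 -0.35883691  1.12254916] 0.05976233726421161
[327.18595372 257.28116824]
[327.45654026 208.344612  ]
[326.93606613 302.47424546]
[ 368.9469921  -194.45674034]
```

View pics/w1.png

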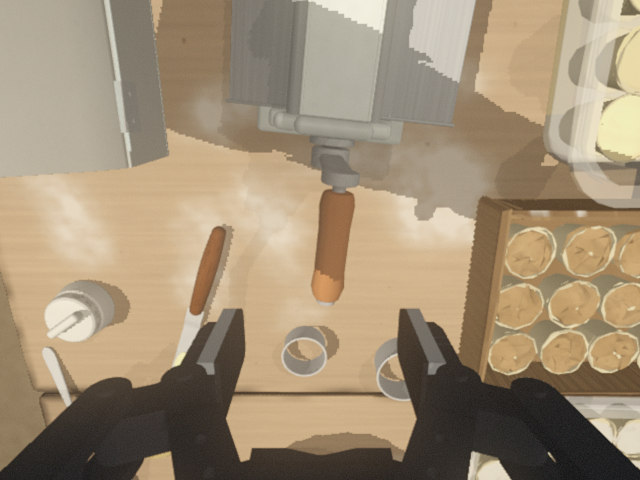

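The wrist view shows the rod from about (337,190) to (328,300), slightly yawed. I'll work out its line at rod height.

```bash
python3 - <<'E'
from h import *
import pickle
c=pickle.load(open("w1.pkl","rb"));s=pickle.load(open("scene0.pkl","rb"))
def at(c,u,v,z):
    o,d=ray(c,u,v); return o+d*(z-o[2])/d[2]
for z in(.2165,): print([at(c,*p,z).round(4) for p in [(337,192),(332.5,247),(328,298)]])
print(tri([ray(c,332.5,248),ray(s,385,234.8)]))
# body top edges
print([at(c,*p,.15).round(4) for p in [(300,112),(312,0),(372,118),(383,0)]])
f=[]
for i in range(8):
    camera("wrist"); o=get_obs(); f.append(np.r_[o["wrist_force"],o["moment"]])
print(np.mean(f,0).round(2),np.std(f,0).round(2), get_obs()["clock"])
E
```

```text
[array([ 0.5965, -0.1362,  0.2165]), array([ 0.5942, -0.1697,  0.2165]), array([ 0.5917, -0.2037,  0.2165])]
(array([ 0.59489343, -0.17078863,  0.2168324 ]), [np.float64(0.0008417719889385914), np.float64(0.0008417719889385913)])
[array([ 0.5728, -0.0929,  0.15  ]), array([ 0.5817, -0.0243,  0.15  ]), array([ 0.6233, -0.0969,  0.15  ]), array([ 0.6274, -0.0243,  0.15  ])]
[ 0.01 -0.   -0.2   0.01  0.01  0.  ] [0.44 0.54 0.37 0.02 0.02 0.03] 2.775
```

Rod centre is about (0.594, -0.170, 0.2165), the sheeter yaw is about -4°, and the force noise is around 0.45 N per reading. Next I lower the open fingers around the rod, aligned to it.

Request:
play_rows([
  [60, [-1, 8, 0], 0.07],
  [60, [-1, 8, 50], 0.07],
  [60, [-1, 8, 90], 0.07],
  [60, [-1, 8, 112], 0.07],
  [60, [-1, 8, 112], 0.07],
  [28, [-1, 8, 112], 0.07],
  [28, [-1, 8, 112], 0.07],
  [28, [-1, 8, 112], 0.07],
])

```text
clock: 3.78
ee_pos: [0.5945, -0.1747, 0.2147]
orientation: [0.731, 0.682, 0.0, 0.001]
wrist_force: [0.6, 0.7, -0.4]
finger_gap: 0.0278
```

```bash
cat >> h.py <<'E'
def rd(n=4,yaw=-0.0716):
    f=[]
    for i in range(n):
        camera("wrist"); o=get_obs(); f.append(np.r_[o["wrist_force"],o["moment"]])
    f=np.mean(f,0); ex=np.array([np.cos(yaw),np.sin(yaw),0])
    print("t",round(o["clock"],2),"pos",(o["ee_pos"]*1000).round(2),"s",round(o["ee_pos"]@ex*1000,2),"F",f.round(2),"Fx",round(f[:3]@ex,2),"gap",round(o["finger_gap"]*1000,2),"q",o["orientation"].round(4))
E
python3 - <<'E'
from h import *
rd()
c=camera("wrist"); cv2.imwrite("pics/w2.png",c["pixels"])
E
```

```text
t 3.98 pos [ 594.32 -174.65  214.04] s 605.29 F [-0.32 -0.1  -0.11  0.03 -0.   -0.  ] Fx -0.32 gap 28.04 q [7.314e-01 6.819e-01 0.000e+00 1.000e-04]
```

View pics/w2.png

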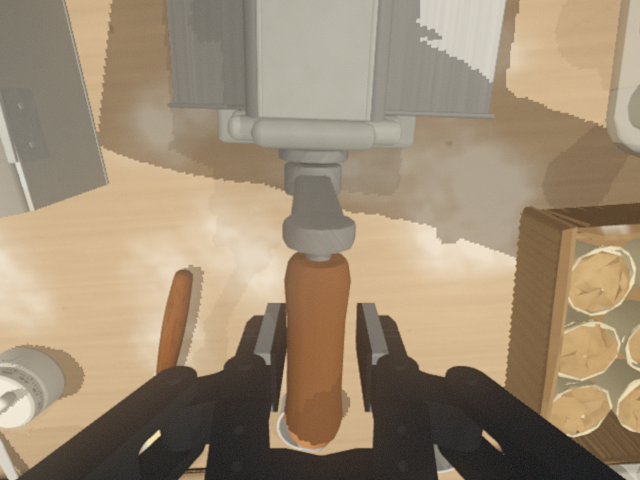

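The rod sits centred between the pads: rod edges about 287 and 348, pads about 283 and 362. I'll start pushing away in small steps.

Request:
play_rows([
  [28, [0, 1.5, 0], 0],
  [28, [0, 3, 0], 0],
  [28, [0, 4, 0], 0],
  [28, [0, 5, 0], 0],
  [28, [0, 6, 0], 0],
  [28, [0, 6, 0], 0],
])

```text
clock: 4.78
ee_pos: [0.6003, -0.1751, 0.2138]
orientation: [0.731, 0.682, 0.0, 0.0]
wrist_force: [-0.7, 0.2, 0.2]
finger_gap: 0.0283
```

```bash
python3 -c "
from h import *
rd()"
```

```text
t 4.97 pos [ 600.29 -175.1   213.91] s 611.28 F [ 0.16  0.57 -0.11 -0.01  0.   -0.01] Fx 0.12 gap 27.68 q [0.7314 0.6819 0.     0.    ]
```

Request:
play_rows([
  [28, [0, 0.7, 0], 0],
  [28, [0, 1.4, 0], 0],
  [28, [0, 2, 0], 0],
])

```text
clock: 5.35
ee_pos: [0.6023, -0.1752, 0.2138]
orientation: [0.731, 0.682, -0.0, -0.0]
wrist_force: [-0.1, -0.3, -0.1]
finger_gap: 0.0281
```

```bash
python3 -c "
from h import *
rd(3)"
```

```text
t 5.5 pos [ 602.31 -175.22  213.84] s 613.3 F [-0.41 -0.05  0.57  0.02  0.03 -0.01] Fx -0.41 gap 27.67 q [ 0.7314  0.6819 -0.      0.    ]
```

Request:
play_rows([
  [28, [0, 0.7, 0], 0],
  [28, [0, 1.4, 0], 0],
  [28, [0, 2, 0], 0],
])

```text
clock: 5.88
ee_pos: [0.6043, -0.1754, 0.2139]
orientation: [0.731, 0.682, -0.0, 0.0]
wrist_force: [-0.4, 0.2, -0.4]
finger_gap: 0.0279
```

```bash
python3 -c "
from h import *
rd(3)"
```

```text
t 6.03 pos [ 604.32 -175.35  213.87] s 615.31 F [ 0.01 -0.08 -0.07 -0.01  0.05 -0.04] Fx 0.02 gap 27.68 q [0.7314 0.6819 0.     0.    ]
```

```bash
cat >> h.py <<'E'
def rodcol():
    p=camera("wrist")["pixels"].astype(int); s=p[320:330,200:440]
    m=(s[...,2]>s[...,0]*2.2)&(s[...,2]>60); n=[np.nonzero(r)[0] for r in m]
    print("rod edges",np.median([a.min() for a in n if len(a)])+200,np.median([a.max() for a in n if len(a)])+200)
E
python3 -c "
from h import *
rodcol()"
```

```text
rod edges 285.5 336.0
```

Request:
play_rows([
  [28, [0, 0.7, 0], 0],
  [28, [0, 1.4, 0], 0],
  [28, [0, 2, 0], 0],
])

```text
clock: 6.45
ee_pos: [0.6063, -0.1755, 0.2139]
orientation: [0.731, 0.682, -0.0, -0.0]
wrist_force: [-0.2, 0.2, 0.1]
finger_gap: 0.0279
```

```bash
python3 -c "
from h import *
rd(3);rodcol()"
```

```text
t 6.6 pos [ 606.3  -175.5   213.87] s 617.3 F [-0.88  0.25  0.35 -0.03  0.05  0.01] Fx -0.9 gap 27.83 q [0.7314 0.6819 0.     0.    ]
rod edges 285.5 336.0
```

The rod stays fixed in the image relative to the fingers, so it's moving with them. No bite yet.

Request:
play_rows([
  [28, [0, 0.7, 0], 0],
  [28, [0, 1.4, 0], 0],
  [28, [0, 2, 0], 0],
])

```text
clock: 7.02
ee_pos: [0.6083, -0.1757, 0.2139]
orientation: [0.731, 0.682, 0.0, 0.0]
wrist_force: [-1.0, -0.6, 0.2]
finger_gap: 0.0283
```

```bash
python3 -c "
from h import *
rd(3)"
```

```text
t 7.17 pos [ 608.32 -175.64  213.89] s 619.32 F [-0.48 -0.23 -0.09 -0.02  0.04 -0.  ] Fx -0.46 gap 28.31 q [0.7314 0.6819 0.     0.    ]
```

Request:
play_rows([
  [28, [0, 0.7, 0], 0],
  [28, [0, 1.4, 0], 0],
  [28, [0, 2, 0], 0],
])

```text
clock: 7.55
ee_pos: [0.6103, -0.1758, 0.2139]
orientation: [0.731, 0.682, -0.0, -0.0]
wrist_force: [0.1, -0.8, -0.0]
finger_gap: 0.0279
```

```bash
python3 -c "
from h import *
rd(3)"
```

```text
t 7.7 pos [ 610.26 -175.8   213.88] s 621.28 F [-0.59  0.18 -0.23 -0.09  0.07  0.  ] Fx -0.6 gap 27.91 q [0.7314 0.6819 0.     0.    ]
```

Request:
play_rows([
  [28, [0, 0.7, 0], 0],
  [28, [0, 1.4, 0], 0],
  [28, [0, 2, 0], 0],
])

```text
clock: 8.07
ee_pos: [0.6117, -0.176, 0.2136]
orientation: [0.731, 0.682, -0.001, -0.001]
wrist_force: [-9.2, -0.5, -0.3]
finger_gap: 0.0278
```

```bash
python3 -c "
from h import *
rd(3)"
```

```text
t 8.22 pos [ 611.65 -175.99  213.53] s 622.67 F [-7.84  0.11  0.25 -0.02  1.22 -0.04] Fx -7.83 gap 28.24 q [ 7.315e-01  6.818e-01 -7.000e-04 -9.000e-04]
```

There's the far bite at about s = 621–622 mm, at 7.8 N. I'll ease off, then pull back through the known-free range.

Request:
play_rows([
  [28, [0, -1.2, 0], 0],
])

```text
clock: 8.35
ee_pos: [0.6108, -0.1759, 0.2137]
orientation: [0.731, 0.682, -0.0, -0.0]
wrist_force: [-1.9, -0.2, 0.4]
finger_gap: 0.0277
```

```bash
python3 -c "
from h import *
rd(4)"
```

```text
t 8.55 pos [ 610.97 -175.89  213.83] s 621.99 F [-3.93 -0.69  0.04 -0.1   0.54 -0.03] Fx -3.87 gap 27.9 q [ 7.315e-01  6.819e-01 -1.000e-04 -1.000e-04]
```

Request:
play_rows([
  [28, [0, -2, 0], 0],
  [28, [0, -5, 0], 0],
  [28, [0, -8, 0], 0],
  [28, [0, -11, 0], 0],
  [28, [0, -14, 0], 0],
  [28, [0, -16, 0], 0],
  [28, [0, -18, 0], 0],
  [28, [0, -19, 0], 0],
  [28, [0, -20, 0], 0],
])

```text
clock: 9.68
ee_pos: [0.5911, -0.1745, 0.2139]
orientation: [0.731, 0.682, -0.0, -0.0]
wrist_force: [0.5, 0.4, 0.8]
finger_gap: 0.0279
```

```bash
python3 -c "
from h import *
rd(3);rodcol()"
```

```text
t 9.82 pos [ 591.06 -174.46  213.85] s 602.02 F [ 0.65  0.65  0.33  0.01 -0.03 -0.01] Fx 0.6 gap 28.05 q [ 7.314e-01  6.819e-01 -1.000e-04 -0.000e+00]
rod edges 316.5 363.5
```

Request:
play_rows([
  [28, [0, -0.7, 0], 0],
  [28, [0, -1.3, 0], 0],
  [28, [0, -1.8, 0], 0],
  [28, [0, -1.8, 0], 0],
])

```text
clock: 10.38
ee_pos: [0.5893, -0.1743, 0.2139]
orientation: [0.731, 0.682, -0.0, 0.0]
wrist_force: [0.4, -0.2, 0.0]
finger_gap: 0.028
```

Request:
play_rows([
  [28, [0, -0.7, 0], 0],
  [28, [0, -1.3, 0], 0],
  [28, [0, -1.8, 0], 0],
  [28, [0, -1.8, 0], 0],
])

```text
clock: 10.88
ee_pos: [0.5875, -0.1742, 0.2139]
orientation: [0.731, 0.682, -0.0, -0.0]
wrist_force: [0.0, 0.6, -0.7]
finger_gap: 0.0279
```

Request:
play_rows([
  [28, [0, -0.7, 0], 0],
  [28, [0, -1.3, 0], 0],
  [28, [0, -1.8, 0], 0],
  [28, [0, -1.8, 0], 0],
])

```text
clock: 11.38
ee_pos: [0.5857, -0.1741, 0.2139]
orientation: [0.731, 0.682, -0.0, 0.0]
wrist_force: [-0.1, 1.6, -0.5]
finger_gap: 0.028
```

Request:
play_rows([
  [28, [0, -0.7, 0], 0],
  [28, [0, -1.3, 0], 0],
  [28, [0, -1.8, 0], 0],
  [28, [0, -1.8, 0], 0],
])

```text
clock: 11.88
ee_pos: [0.5839, -0.174, 0.2139]
orientation: [0.731, 0.682, -0.0, 0.0]
wrist_force: [0.1, 0.7, 0.2]
finger_gap: 0.0282
```

Request:
play_rows([
  [28, [0, -0.7, 0], 0],
  [28, [0, -1.3, 0], 0],
  [28, [0, -1.8, 0], 0],
  [28, [0, -1.8, 0], 0],
])

```text
clock: 12.38
ee_pos: [0.5821, -0.1738, 0.2139]
orientation: [0.731, 0.682, -0.0, -0.0]
wrist_force: [0.6, -0.0, 0.0]
finger_gap: 0.0278
```

Request:
play_rows([
  [28, [0, -0.7, 0], 0],
  [28, [0, -1.3, 0], 0],
  [28, [0, -1.8, 0], 0],
  [28, [0, -1.8, 0], 0],
])

```text
clock: 12.88
ee_pos: [0.5803, -0.1737, 0.2139]
orientation: [0.731, 0.682, -0.0, 0.0]
wrist_force: [-0.1, 0.6, 0.5]
finger_gap: 0.028
```

Request:
play_rows([
  [28, [0, -0.7, 0], 0],
  [28, [0, -1.3, 0], 0],
  [28, [0, -1.8, 0], 0],
  [28, [0, -1.8, 0], 0],
])

```text
clock: 13.38
ee_pos: [0.5785, -0.1736, 0.2139]
orientation: [0.731, 0.682, -0.0, 0.0]
wrist_force: [0.2, 0.7, -0.1]
finger_gap: 0.0279
```

Request:
play_rows([
  [28, [0, -0.7, 0], 0],
  [28, [0, -1.3, 0], 0],
  [28, [0, -1.8, 0], 0],
  [28, [0, -1.8, 0], 0],
])

```text
clock: 13.88
ee_pos: [0.5767, -0.1735, 0.2139]
orientation: [0.731, 0.682, -0.0, -0.0]
wrist_force: [0.2, -0.4, -0.2]
finger_gap: 0.0279
```

```bash
python3 -c "
from h import *
rd(3);rodcol()"
```

```text
t 14.03 pos [ 576.73 -173.47  213.86] s 587.66 F [ 0.54  0.25 -0.06  0.03 -0.03 -0.01] Fx 0.52 gap 27.78 q [ 0.7314  0.6819 -0.     -0.    ]
rod edges 200.0 364.0
```

Request:
play_rows([
  [28, [0, -0.7, 0], 0],
  [28, [0, -1.3, 0], 0],
  [28, [0, -1.8, 0], 0],
  [28, [0, -1.8, 0], 0],
])

```text
clock: 14.58
ee_pos: [0.5749, -0.1733, 0.2139]
orientation: [0.731, 0.682, -0.0, -0.0]
wrist_force: [0.5, -0.3, 0.5]
finger_gap: 0.0278
```

Request:
play_rows([
  [28, [0, -0.7, 0], 0],
  [28, [0, -1.3, 0], 0],
  [28, [0, -1.8, 0], 0],
  [28, [0, -1.8, 0], 0],
])

```text
clock: 15.08
ee_pos: [0.5731, -0.1732, 0.2139]
orientation: [0.731, 0.682, -0.0, -0.0]
wrist_force: [-0.2, -0.3, -0.1]
finger_gap: 0.0279
```

Request:
play_rows([
  [28, [0, -0.7, 0], 0],
  [28, [0, -1.3, 0], 0],
  [28, [0, -1.8, 0], 0],
  [28, [0, -1.8, 0], 0],
])

```text
clock: 15.58
ee_pos: [0.5713, -0.1731, 0.2139]
orientation: [0.731, 0.682, -0.0, 0.0]
wrist_force: [0.6, 1.0, 0.6]
finger_gap: 0.0281
```

Request:
play_rows([
  [28, [0, -0.7, 0], 0],
  [28, [0, -1.3, 0], 0],
  [28, [0, -1.8, 0], 0],
  [28, [0, -1.8, 0], 0],
])

```text
clock: 16.08
ee_pos: [0.5695, -0.173, 0.2139]
orientation: [0.731, 0.682, -0.0, -0.0]
wrist_force: [0.3, 0.7, 0.0]
finger_gap: 0.028
```

Request:
play_rows([
  [28, [0, -0.7, 0], 0],
  [28, [0, -1.3, 0], 0],
  [28, [0, -1.8, 0], 0],
  [28, [0, -1.8, 0], 0],
])

```text
clock: 16.58
ee_pos: [0.5677, -0.1728, 0.2139]
orientation: [0.731, 0.682, -0.0, 0.0]
wrist_force: [0.6, -0.2, 0.5]
finger_gap: 0.028
```

Request:
play_rows([
  [28, [0, -0.7, 0], 0],
  [28, [0, -1.3, 0], 0],
  [28, [0, -1.8, 0], 0],
  [28, [0, -1.8, 0], 0],
])

```text
clock: 17.08
ee_pos: [0.5659, -0.1727, 0.2139]
orientation: [0.731, 0.682, -0.0, -0.0]
wrist_force: [0.4, -0.1, -0.7]
finger_gap: 0.0279
```

Request:
play_rows([
  [28, [0, -0.7, 0], 0],
  [28, [0, -1.3, 0], 0],
  [28, [0, -1.8, 0], 0],
  [28, [0, -1.8, 0], 0],
])

```text
clock: 17.58
ee_pos: [0.5646, -0.1726, 0.2142]
orientation: [0.731, 0.682, 0.001, 0.001]
wrist_force: [6.5, 0.1, 0.1]
finger_gap: 0.0278
```

That's the near bite. I'll ease to a light force and measure.

Request:
play_rows([
  [28, [0, 1, 0], 0],
  [28, [0, 1, 0], 0],
])

```text
clock: 17.82
ee_pos: [0.5652, -0.1726, 0.2139]
orientation: [0.731, 0.682, -0.0, -0.0]
wrist_force: [3.1, 0.0, 0.0]
finger_gap: 0.0281
```

```bash
python3 -c "
from h import *
rd(4);rodcol()"
```

```text
t 18.02 pos [ 565.19 -172.62  213.87] s 576.09 F [ 2.79  0.22 -0.59  0.03 -0.47 -0.02] Fx 2.77 gap 28.15 q [0.7314 0.6819 0.     0.    ]
rod edges 200.0 363.0
```

The play comes to 621.4 - 576.5 - 9 ≈ 36 mm. The knob needs about 26 mm / 31 ≈ 0.83 rad clockwise. I'll free the rod and go above the knob.

Request:
play_rows([
  [28, [0, 2.5, 0], 0],
  [28, [0, 4.5, 0], 0],
  [50, [0, 4.5, 0], 0],
  [60, [0, 4.5, -50], 0],
  [75, [0, 4.5, -100], 0],
  [75, [120, 30, -100], 0],
  [75, [235, 30, -86], 0],
  [75, [235, 30, -86], 0],
  [75, [235, 30, -86], 0],
  [75, [235, 30, -86], 0],
])

```text
clock: 19.32
ee_pos: [0.6114, 0.0628, 0.2992]
orientation: [0.73, 0.683, -0.0, -0.0]
wrist_force: [0.1, -0.0, 0.7]
finger_gap: 0.0748
```

```bash
python3 - <<'E'
from h import *
import pickle
rd(2)
c=camera("wrist"); cv2.imwrite("pics/w3.png",c["pixels"]); pickle.dump(c,open("w3.pkl","wb"))
print(get_obs()["joint_positions"].round(3), proj(c,np.array([.612,.057,.19])))
E
```

```text
t 19.43 pos [611.46  59.73 299.75] s 605.62 F [-0.14 -0.3  -0.49 -0.   -0.03  0.01] Fx -0.12 gap 74.98 q [ 7.312e-01  6.822e-01 -2.000e-04 -0.000e+00]
[ 0.037  0.42   1.259 -0.     1.463  0.107] [320.38308804 255.97902176]
```

View pics/w3.png

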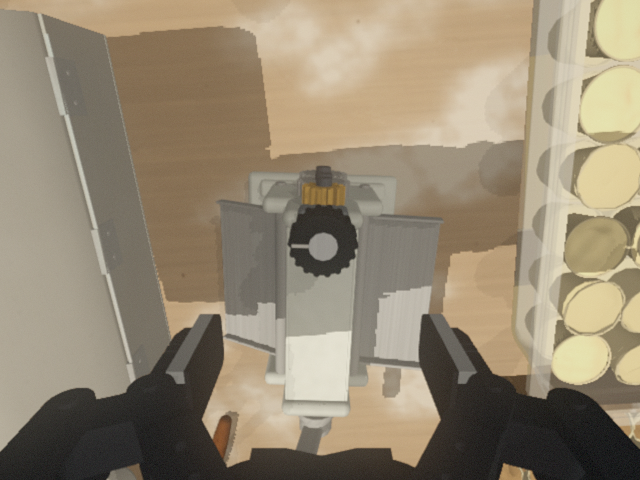

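The wrist view shows the knob's top cap at about (323,246). A white index line on it points left, to about (291,246), which will show the rotation.

```bash
python3 - <<'E'
from h import *
import pickle
c=pickle.load(open("w3.pkl","rb"))
def at(c,u,v,z):
    o,d=ray(c,u,v); return o+d*(z-o[2])/d[2]
p=at(c,323,246,.19); print(p, at(c,291,246,.19), at(c,288,246,.19),at(c,358,246,.19))
yaw=-0.069; ex=np.array([np.cos(yaw),np.sin(yaw)]);ey=np.array([-ex[1],ex[0]])
d=(p[:2]-get_obs()["ee_pos"][:2])*1000; print("tool dx,dy",d@ey,d@ex)
img=c["pixels"][195:290,280:366]; cv2.imwrite("pics/k.png",img)
E
```

```text
[0.61401954 0.06326754 0.19      ] [0.5948443  0.06462716 0.19      ] [0.59304687 0.06475461 0.19      ] [0.63499779 0.06178007 0.19      ]
tool dx,dy 4.450348356214704 2.2265022735448468
```

Request:
play_rows([
  [75, [4, 2, 40], 0],
  [75, [4, 2, 80], 0],
  [75, [4, 2, 105], 0],
  [75, [4, 2, 114], 0],
  [75, [4, 2, 114], 0],
  [50, [4, 2, 114], 0],
  [46, [4, 2, 114], 0],
  [46, [4, 2, 114], 0],
])

```text
clock: 20.48
ee_pos: [0.6139, 0.0636, 0.1864]
orientation: [0.731, 0.682, 0.0, 0.0]
wrist_force: [-0.4, -0.1, -0.4]
finger_gap: 0.0459
```

```bash
python3 - <<'E'
from h import *
rd(2)
c=camera("wrist"); cv2.imwrite("pics/w4.png",c["pixels"])
E
```

```text
t 20.57 pos [613.85  63.58 186.12] s 607.72 F [-0.35  0.26  0.21 -0.01  0.05 -0.01] Fx -0.37 gap 45.76 q [7.314e-01 6.820e-01 1.000e-04 1.000e-04]
```

View pics/w4.png

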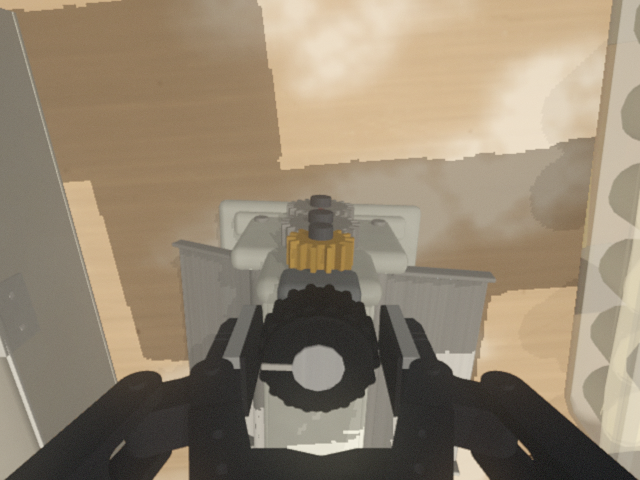

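The knob is centred between the pads: cap at (319,368), pads at 258 and 383. Now I grip and check the force.

Request:
play_rows([
  [30, [0, 0, 0], 0],
  [30, [0, 0, 0], 0],
  [30, [0, 0, 0], 0],
  [30, [0, 0, 0], 0],
])

```text
clock: 21.12
ee_pos: [0.6132, 0.0637, 0.1864]
orientation: [0.731, 0.682, -0.001, -0.001]
wrist_force: [-9.8, 0.0, 8.0]
finger_gap: 0.0385
```

```bash
python3 - <<'E'
from h import *
rd(2)
E
```

```text
t 21.23 pos [613.17  63.67 186.43] s 607.04 F [-8.98 -0.37  8.26  0.05  1.67  0.02] Fx -8.93 gap 38.16 q [ 7.314e-01  6.820e-01 -6.000e-04 -6.000e-04]
```

Request:
play_rows([
  [30, [0, -0.7, 0], 0],
  [30, [0, -0.7, 0], 0.1],
  [30, [0, -0.7, 0], 0.2],
  [30, [0, -0.7, 0], 0.3],
  [30, [0, -0.7, 0], 0.4],
  [30, [0, -0.7, 0], 0.5],
  [30, [0, -0.7, 0], 0.6],
  [30, [0, -0.7, 0], 0.7],
  [30, [0, -0.7, 0], 0.8],
  [30, [0, -0.7, 0], 0.8],
])

```text
clock: 22.48
ee_pos: [0.6135, 0.0634, 0.1865]
orientation: [0.939, 0.343, 0.001, 0.0]
wrist_force: [1.7, -2.3, 4.3]
finger_gap: 0.0381
```

```bash
python3 - <<'E'
from h import *
rd(2)
o=get_obs(); t=R.from_quat(o["orientation"]).as_matrix()[:,1]; print("yaw tool y",np.arctan2(t[1],t[0]))
c=camera("wrist"); cv2.imwrite("pics/w5.png",c["pixels"][280:440,230:410])
E
```

```text
t 22.57 pos [613.52  63.38 186.49] s 607.42 F [ 2.43 -2.23  5.22 -0.53 -0.45 -0.32] Fx 2.59 gap 38.5 q [9.389e-01 3.441e-01 7.000e-04 4.000e-04]
yaw tool y -0.8682019481702766
```

View pics/w5.png

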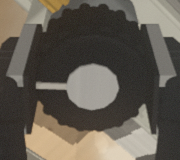

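The index line still points left in the tool frame, so the knob turned with the gripper: 0.80 rad, or about 24.7 mm. I'll add 0.035 rad, release, rise and go back to the grip.

Request:
play_rows([
  [30, [0, 0, 0], 0.02],
  [30, [0, 0, 0], 0.035],
  [30, [0, 0, 0], 0.035],
])

```text
clock: 23.0
ee_pos: [0.6136, 0.0634, 0.1865]
orientation: [0.945, 0.328, 0.001, 0.0]
wrist_force: [3.1, -3.3, 6.1]
finger_gap: 0.0384
```

```bash
python3 - <<'E'
from h import *
o=get_obs(); t=R.from_quat(o["orientation"]).as_matrix()[:,1]; print("yaw tool y",np.arctan2(t[1],t[0]))
E
```

```text
yaw tool y -0.9026941188844938
```

Request:
play_rows([
  [46, [0, 0, 0], 0.035],
  [60, [0, 0, 0], 0.035],
  [75, [0, 0, 0], 0.035],
  [75, [0, 0, 0], 0.035],
  [75, [0, 0, -60], 0.035],
  [75, [0, 0, -115], 0.035],
  [75, [0, 0, -125], -0.2],
  [75, [0, 0, -125], -0.4],
  [75, [0, 0, -125], -0.6],
  [75, [0, 0, -125], -0.8],
])

```text
clock: 24.25
ee_pos: [0.6131, 0.0636, 0.3108]
orientation: [0.769, 0.639, -0.0, -0.0]
wrist_force: [-0.2, -0.1, 0.4]
finger_gap: 0.0753
```

```bash
python3 - <<'E'
from h import *
rd(2)
o=get_obs(); t=R.from_quat(o["orientation"]).as_matrix()[:,1]; print("yaw tool y",np.arctan2(t[1],t[0]))
c=camera("wrist"); cv2.imwrite("pics/w6.png",c["pixels"])
E
```

```text
t 24.35 pos [613.07  63.61 310.85] s 606.94 F [-0.06 -0.5  -0.21 -0.   -0.05  0.04] Fx -0.03 gap 74.7 q [ 0.7701  0.6379 -0.     -0.    ]
yaw tool y -0.18723557651053116
```

View pics/w6.png

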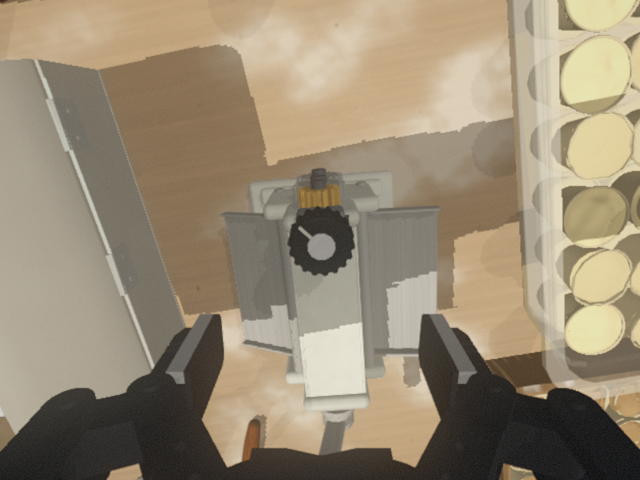

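In the wrist view the index line now points up-left, (321,246) to (300,228). Allowing for tool yaw, that's about 48° clockwise, matching 0.83 rad. Back to above the grip.

Request:
play_rows([
  [60, [-240, 1, -5], -0.116],
  [60, [-240, 1, -5], -0.116],
  [60, [-240, 1, -5], -0.116],
  [60, [-240, 1, -5], -0.116],
  [60, [-240, 1, -5], -0.116],
  [60, [-240, 1, -5], -0.116],
  [60, [-240, 1, -5], -0.116],
])

```text
clock: 25.28
ee_pos: [0.5691, -0.1711, 0.3159]
orientation: [0.733, 0.681, 0.0, -0.0]
wrist_force: [-0.4, -0.0, 1.0]
finger_gap: 0.0601
```

```bash
python3 - <<'E'
from h import *
rd(2)
o=get_obs(); t=R.from_quat(o["orientation"]).as_matrix()[:,1]; print("yaw tool y",np.arctan2(t[1],t[0]))
p=np.array([569.7,-173.0])-o["ee_pos"][:2]*1000; e=t[:2]; print("dx,dy",p@[-e[1],e[0]],p@e)
E
```

```text
t 25.38 pos [ 569.05 -171.23  315.89] s 579.84 F [-0.49  0.27 -0.75  0.   -0.01 -0.03] Fx -0.51 gap 60.11 q [0.7325 0.6807 0.     0.    ]
yaw tool y -0.07328845257442348
dx,dy -1.7162809166910609 0.7806840177694705
```

Request:
play_rows([
  [60, [-2, 1, 40], 0],
  [60, [-2, 1, 80], 0],
  [60, [-2, 1, 102], 0],
  [60, [-2, 1, 102], 0],
  [28, [-2, 1, 102], 0],
  [28, [-2, 1, 102], 0],
  [28, [-2, 1, 102], 0],
])

```text
clock: 26.25
ee_pos: [0.5698, -0.1744, 0.2146]
orientation: [0.733, 0.68, 0.0, 0.001]
wrist_force: [-0.2, 0.1, 0.5]
finger_gap: 0.0284
```

```bash
python3 - <<'E'
from h import *
rd(3); rodcol()
E
```

```text
t 26.4 pos [ 569.66 -174.38  214.16] s 580.67 F [ 0.27 -0.08 -0.32 -0.02  0.01  0.03] Fx 0.27 gap 27.75 q [7.328e-01 6.804e-01 1.000e-04 2.000e-04]
rod edges 200.0 350.0
```

Request:
play_rows([
  [28, [0, 2, 0], 0],
  [28, [0, 4, 0], 0],
  [28, [0, 5.5, 0], 0],
  [28, [0, 7, 0], 0],
  [28, [0, 8.5, 0], 0],
  [28, [0, 9.5, 0], 0],
  [28, [0, 10.5, 0], 0],
  [28, [0, 10.5, 0], 0],
])

```text
clock: 27.45
ee_pos: [0.5801, -0.1751, 0.2139]
orientation: [0.733, 0.68, 0.0, 0.0]
wrist_force: [0.1, 0.6, -0.5]
finger_gap: 0.028
```

```bash
python3 - <<'E'
from h import *
rd(3); rodcol()
E
```

```text
t 27.6 pos [ 580.12 -175.09  213.91] s 591.16 F [ 0.   -0.59 -0.25  0.02 -0.   -0.  ] Fx 0.04 gap 27.98 q [7.328e-01 6.805e-01 1.000e-04 0.000e+00]
rod edges 284.5 336.0
```

Request:
play_rows([
  [28, [0, 0.6, 0], 0],
  [28, [0, 1.2, 0], 0],
  [28, [0, 1.8, 0], 0],
  [28, [0, 1.8, 0], 0],
])

```text
clock: 28.15
ee_pos: [0.5819, -0.1753, 0.2139]
orientation: [0.733, 0.68, 0.0, 0.0]
wrist_force: [-0.4, -0.2, 0.2]
finger_gap: 0.028
```

Request:
play_rows([
  [28, [0, 0.5, 0], 0],
  [28, [0, 1, 0], 0],
  [28, [0, 1.3, 0], 0],
  [28, [0, 1.3, 0], 0],
])

```text
clock: 28.65
ee_pos: [0.5832, -0.1754, 0.2139]
orientation: [0.733, 0.68, 0.0, 0.0]
wrist_force: [-1.1, -0.2, -0.2]
finger_gap: 0.0283
```

Request:
play_rows([
  [28, [0, 0.5, 0], 0],
  [28, [0, 1, 0], 0],
  [28, [0, 1, 0], 0],
])

```text
clock: 29.02
ee_pos: [0.5842, -0.1754, 0.2139]
orientation: [0.733, 0.68, 0.0, 0.0]
wrist_force: [-0.2, -0.4, 0.7]
finger_gap: 0.0277
```

```bash
python3 - <<'E'
from h import *
rd(3)
E
```

```text
t 29.18 pos [ 584.2  -175.38  213.89] s 595.25 F [-0.3  -0.38 -0.31 -0.04  0.08 -0.  ] Fx -0.27 gap 27.8 q [0.7328 0.6805 0.     0.    ]
```

Request:
play_rows([
  [28, [0, 0.5, 0], 0],
  [28, [0, 1, 0], 0],
  [28, [0, 1, 0], 0],
])

```text
clock: 29.55
ee_pos: [0.5851, -0.1755, 0.2138]
orientation: [0.733, 0.68, -0.0, -0.0]
wrist_force: [-3.0, -0.9, 1.2]
finger_gap: 0.0278
```

```bash
python3 - <<'E'
from h import *
rd(3)
E
```

```text
t 29.7 pos [ 585.06 -175.5   213.78] s 596.12 F [-2.8  -0.23  0.07 -0.03  0.41  0.  ] Fx -2.78 gap 27.76 q [ 7.328e-01  6.805e-01 -1.000e-04 -1.000e-04]
```

Far bite is at about s = 595.7, as predicted. Now pull back.

Request:
play_rows([
  [28, [0, 0.4, 0], 0],
  [28, [0, -2, 0], 0],
  [28, [0, -5, 0], 0],
  [28, [0, -8, 0], 0],
  [28, [0, -10, 0], 0],
  [28, [0, -12, 0], 0],
  [28, [0, -14, 0], 0],
  [28, [0, -16, 0], 0],
  [28, [0, -17.5, 0], 0],
  [28, [0, -18.5, 0], 0],
])

```text
clock: 30.95
ee_pos: [0.5666, -0.1741, 0.2139]
orientation: [0.733, 0.68, 0.0, 0.0]
wrist_force: [1.7, 1.0, 0.3]
finger_gap: 0.0286
```

```bash
python3 - <<'E'
from h import *
rd(3);rodcol()
E
```

```text
t 31.1 pos [ 566.67 -174.15  213.88] s 577.68 F [ 0.31  0.4   0.13  0.03 -0.01  0.03] Fx 0.28 gap 27.84 q [ 0.7328  0.6805 -0.     -0.    ]
rod edges 200.0 363.0
```

Request:
play_rows([
  [28, [0, -0.5, 0], 0],
  [28, [0, -1, 0], 0],
  [28, [0, -1.5, 0], 0],
  [28, [0, -1.5, 0], 0],
])

```text
clock: 31.65
ee_pos: [0.5654, -0.174, 0.214]
orientation: [0.733, 0.68, 0.0, 0.0]
wrist_force: [2.4, -0.4, -0.5]
finger_gap: 0.028
```

```bash
python3 - <<'E'
from h import *
rd(3)
E
```

```text
t 31.8 pos [ 565.32 -174.01  213.93] s 576.32 F [ 2.74 -0.33 -0.12 -0.04 -0.4  -0.03] Fx 2.76 gap 27.83 q [7.328e-01 6.805e-01 1.000e-04 1.000e-04]
```

At about 2.8 N on each side, play is 596.1 - 576.3 - 9 ≈ 10.8 mm. That leaves about 10 mm after the elastic allowance. Release and withdraw.

Request:
play_rows([
  [28, [0, -0.3, 0], 0],
  [28, [0, 2.5, 0], 0],
  [28, [0, 4.7, 0], 0],
  [50, [0, 4.7, 0], 0],
  [60, [0, 4.7, 0], 0],
  [60, [0, 4.7, -50], 0],
  [60, [0, 4.7, -100], 0],
  [60, [0, 4.7, -130], 0],
  [60, [0, 4.7, -130], 0],
])

```text
clock: 32.92
ee_pos: [0.5702, -0.1745, 0.3463]
orientation: [0.733, 0.68, 0.001, 0.002]
wrist_force: [0.2, -0.1, -0.6]
finger_gap: 0.0598
```

```bash
python3 - <<'E'
from h import *
rd(2)
c=camera("scene"); cv2.imwrite("pics/s9.png",c["pixels"])
E
```

```text
t 33.02 pos [ 569.73 -174.32  343.08] s 580.74 F [-0.21 -0.18 -0.38  0.   -0.01  0.  ] Fx -0.2 gap 60.06 q [ 7.328e-01  6.805e-01 -2.000e-04 -4.000e-04]
```

View pics/s9.png

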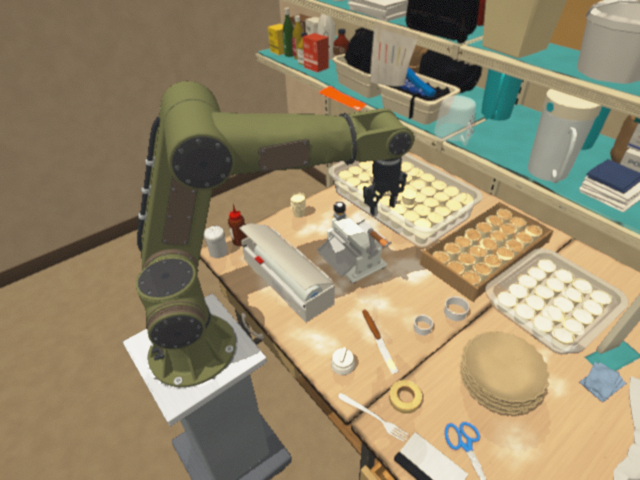

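The gripper is clear above the grip near (385,195). The bystanders (shaker, bottle, cups, spatula, timer, cutters) are where they were. Handing in.

```bash
python3 -c "
from h import *
print(job_done())"
```

```text
the job is handed in; nothing more can be done
None
```

The crank now has about 10 mm of free play at the grip. I handed the job in at about 33 s, with the gripper clear of everything.

- **First feel:** I pushed away to the far bite, then pulled back to the near bite, and measured about 36 mm of play.
- **Screw:** I turned the knob clockwise 0.83 rad. The white index line on the knob confirmed about 48°.
- **Check:** Pushing away and pulling back again gave about 10.8 mm between the bites at 2.8 N each way. That is about 10 mm once the give from pressing is taken off. The far bite came where predicted, and the near bite was within about 0.2 mm of its first position.
- **Bystanders:** In the last scene picture, they stand where they did at the start.

**Roller movement not confirmed:** I could not see the red roller mark in any picture, so I judged roller movement only from the forces. On the first far bite the averaged force was 7.8 N, but one noisy reading showed 9.2 N, close to the 9 N at which the rollers turn. I eased off at once. All later bites read 6.5 N or less.

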